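# Pack out a docking frame and click a pipette-tip box home past its ball catch

## Task

Get the pipette-tip box docked: the U-shaped frame on the grey deck plate was made for a longer box, so first stand the two of the three metal packer bars that together exactly fill the spare length, upright and face to face, across its back stop. Then slide the tip box along the plate, without lifting it, into the frame past the sprung side ball until it clicks and sits square and snug against the packers, held by the ball. Push it gently, without forcing, and leave the glassware and the other things round about where they stand.

Things in the scene. Friction and masses are not known exactly. Their poses are not given: they have to be found in the camera images.
- dock: U-shaped dark metal frame fixed on a grey deck plate (its top at z = 0.020; bare plate inside). Origin: middle of the back stop's inner face, at plate height; +x is the way the box goes in, +y left, z up. Stop: plane x = 0, 16 mm high, 14 mm thick. Side rails 26 mm high, 12 mm thick, inner faces at y = +-62.25 mm, from the stop to x = -134 mm, then flaring out at 30 degrees to x = -155 mm
- dock_home (a point): on the plate inside the frame where the trailing face of a box that is home must stand: dock x = -110 mm, y = 0. The tip box is 84 mm long, so 26 mm between it and the stop must be filled with packers
- dock_ball (a point): innermost point of the sprung steel ball (18 mm in diameter, in the rail on the dock's -y side) when fully out: dock x = -115.3 mm, y = -57.25 mm, 15 mm above the plate; its block (30 mm high) sticks out of the rail to y = -101 mm. Pushing a box in past it takes about 8 to 18 N; then the force drops, and rises again firmly at the packers
- ball_catch (a joint): how far the ball is pressed back, m: 0 fully out (5 mm proud of the rail), 0.0065 end of travel; spring 4 N when out, about 8.5 N at the end. It reads 0.002 to 0.005 while a box passes and snaps out again (under 0.001) once the trailing corner has passed, bearing on that corner so that the box is held
- tip_box: pipette-tip box, 84 x 122 x 74 mm high, blue base, clear lid fixed shut, 0.13 to 0.26 kg, too wide for most grippers. Origin on its underside: it reaches x = -44 to +40, y = -61 to +61 mm of its axes, z up. It starts on the plate before the frame's mouth, its +x face towards the frame within 0.2 rad, and goes in +x face first; home, its origin lies at dock x = -66 mm
- packer_thin: the thinnest packer: plain aluminium bar, 8 mm thick (its x), 70 mm long (its y), 32 mm high, standing on its long edge on the plate; origin in the middle of its underside, z up
- packer_mid: the middle packer: like the thin one but 12 mm thick
- packer_thick: the thickest packer: like the thin one but 18 mm thick
- vial_a: bystander: small clear vial with white cap, 29 mm wide, 78 mm high, on the plate past the frame's stop; origin under its centre
- beaker: bystander: small beaker, 46 mm wide, 56 mm high, behind the frame; origin under its centre
- timer: bystander: round kitchen-type timer, 62 mm wide, 38 mm high, at the back, behind the packers; origin under its centre
- sample_bottle: bystander: white sample bottle with black cap, 42 mm wide, 93 mm high, behind the frame; origin under its centre
- marker: bystander: black marker pen lying down, 133 mm long, 19 mm high, right of the packers; origin under its centre
- rinse_cup: bystander: cloudy plastic cup, 47 mm wide, 64 mm high, right of the packers; origin under its centre

How it is judged:
By the outcome, as a careful person would: the job done as asked, in the order asked, and still so for the second after the job is handed in, with the robot touching nothing.
It also fails if it takes over 72 s, if anything falls off the work surface, if the arm or the gripper's body presses on something with over 40 N, if the wrist force passes 120 N, or if a joint passes its speed limit or range.

## Robot

A 6-joint arm with a two-finger parallel gripper is mounted at the origin on a cart in front of the work surface, level with it; the furniture and walls round the work are solid. World frame = base frame: x ahead of the robot, y to its left, z up, the work surface at z = 0. Lengths are in m, angles in rad, forces in N, time in s.
With the tool pointing down it reaches from about 0.275 to 0.825 m from the base axis. Payload 5.2 kg.
Tool frame: the origin (TCP) lies midway between the tips of the shut fingers; the grasp point (between the pads) lies 19 mm behind it (robot.hold_point_z is the distance from the TCP to the grasp point, in m); z points along the fingers, y is the line along which they close (so a half turn about z gives the same grasp; the last joint's range is limited). The gripper opens to 93 mm and grips with 3 to 60 N. Pads are 15 mm wide; open, the fingers measure 128 mm over their backs; the gripper's body (75 mm by 188 mm) begins 65 mm behind the grasp point.
Start: joints at [1.033, 0.259, 1.535, -0, 1.348, -0.203], TCP at [0.181, 0.519, 0.219] pointing down, gripper open.
Joint ranges: [-3.14, 3.14], [-0.91, 2.08], [0.19, 2.58], [-1.22, 4.36], [0.22, 2.71], [-3.12, 3.12]. Speed limits (rad/s): [2.57, 2.57, 3.14, 3.14, 3.14, 3.14].

## Interface

Orientations are given as a unit quaternion [w, x, y, z].
In Python, from plant import robot gives the robot as it stands. The module is installed in compiled form; this text tells all that it offers.
- The arm moves only by the shell command python3 -m creep 'ROWS' [FORCE]. ROWS is a JSON object of lists of equal length, an entry for each row: "jaw": the finger opening in m, from 0 to 0.093; "translation": the shift along the tool's x, y, z in m, a list of three; "turn": the turn, a rotation vector about the tool's x, y, z in degrees, a list of three. A call has 1 to 12 rows; each row shifts and turns the commanded pose from where the row before left it, along the tool's axes as they then stand; what a row does not reach is not made up. A row lasts 1/8 s, in which the tool goes at most 62.5 mm and 10.7 degrees, less where a joint would pass 70% of its speed; a pose out of reach is approached as far as the arm can. A call with a gripper value outside its range is refused whole. The fingers move at their own pace and stop on an object; FORCE is the grip in N (left out, the last holds). Time passes only in rows, so rows that do not move let the fingers close. It gives the time, the measured TCP pose, the force, the opening and the grip force at its end, in the units of the state.
- robot.read_state(): the state, without advancing time (a new reading comes with each control period).
- robot.camera(name): name is "scene" or "top" or "wrist"; returns the picture (420x560x3 uint8, red, green, blue); there is no depth.
- robot.camera_info(name): a dict with "vfov" (degrees; the focal length in pixels is half the picture's height over the tangent of half this angle, whatever the lens; pixels are square), "cx", "cy" (the principal point, pixels), "D" ([k1, k2, p1, p2, k3] as OpenCV has them; the pictures are not rectified), "view" (4x4, takes a point from world to camera coordinates); the wrist camera has in their place "tool_from_camera" (4x4, takes a point from camera to tool coordinates, whose origin is the TCP and whose axes are the flange's). Camera axes: x right, y up, looking along -z (the intrinsics and any distortion apply to the point x, -y, -z); pixel columns grow to the right and rows downward; lengths in m; the calibration is good to about 2 mm. A picture is of the moment at which its call begins: read the wrist's pose just before it. camera_info takes no time and is no camera call.
- robot.sign_off(): hands the job in; it is judged then, once.
The state is a dict: "time": time; "qpos": joint angles; "joint_velocities": joint speeds; "tau": joint torques, N m; "tcp_pos": TCP position; "tool_rot": TCP orientation; "force": force on the tool from outside, world axes, zero at the start; "moment": the same for the moment, N m; "gripper_width": finger opening in m; "gripper_force": force on a finger pad.
Only numpy, scipy, OpenCV 4.12 (cv2) and the standard library are available. Lean on these libraries where they do the work, as an engineer would, in place of code of your own. Each camera call takes 0.05 s, during which the arm holds its last target. There are 200 camera calls.

## Working session

There is one attempt and no reset: what is moved stays moved. The work goes in short steps, Python scripts to look and compute and a shell command to move; the robot and the scene stay as the last step left them, time stands still between calls to the robot, and variables do not carry over. Pictures are saved under pics/ and viewed, at most 10 in all, crops included, and the job is handed in when it is done.

```bash
mkdir -p pics; cat > h.py <<'E'
import numpy as np, cv2, json
from plant import robot
from scipy.spatial.transform import Rotation as R
def K(name):
    i=robot.camera_info(name); f=210/np.tan(np.radians(i['vfov'])/2)
    return np.array([[f,0,i['cx']],[0,f,i['cy']],[0,0,1]]),np.array(i['D'],float),i
def tool():
    s=robot.read_state(); T=np.eye(4); q=s['tool_rot']
    T[:3,:3]=R.from_quat([q[1],q[2],q[3],q[0]]).as_matrix(); T[:3,3]=s['tcp_pos']; return T
def snap(name,fn):
    T=tool(); im=robot.camera(name); cv2.imwrite('pics/'+fn+'.png',im[:,:,::-1])
    np.save('pics/'+fn+'.npy',T); return im
def cam(name,fn=None):
    k,D,i=K(name)
    if name=='wrist': W=np.load('pics/'+fn+'.npy')@np.array(i['tool_from_camera'])
    else: W=np.linalg.inv(np.array(i['view']))
    return k,D,W
def px2w(name,pts,z,fn=None):
    k,D,W=cam(name,fn)
    u=cv2.undistortPoints(np.array(pts,float).reshape(-1,1,2),k,D).reshape(-1,2)
    d=np.c_[u[:,0],-u[:,1],-np.ones(len(u))]@W[:3,:3].T
    z=np.broadcast_to(z,len(u)); o=W[:3,3]
    return o+d*((z-o[2])/d[:,2])[:,None]
def w2px(name,P,fn=None):
    k,D,W=cam(name,fn); V=np.linalg.inv(W); p=np.array(P,float).reshape(-1,3)@V[:3,:3].T+V[:3,3]
    p=p*[1,-1,-1]
    return cv2.projectPoints(p,np.zeros(3),np.zeros(3),k,D)[0].reshape(-1,2)
E
python3 - <<'E'
from h import *
np.set_printoptions(precision=3,suppress=True)
a=snap('top','top0');b=snap('scene','scene0')
for n in('top','scene','wrist'):
    k,D,i=K(n);print(n,k[0,0],k[:2,2],D); print(np.array(i.get('view',i.get('tool_from_camera'))))
print(tool()); print(robot.read_state()['force'],robot.hold_point_z)
cv2.imwrite('pics/top0b.png',cv2.resize(a[:,:,::-1],(800,600),interpolation=cv2.INTER_CUBIC))
E
```

```text
top 479.79982803818507 [279.542 209.108] [-0.071  0.     0.     0.     0.   ]
[[ 0.026 -1.     0.006 -0.223]
 [ 0.983  0.027  0.184 -0.517]
 [-0.184  0.001  0.983 -1.076]
 [ 0.     0.     0.     1.   ]]
scene 437.07818942121395 [278.998 205.745] [0.014 0.    0.    0.    0.   ]
[[ 0.639 -0.769 -0.02  -0.513]
 [ 0.369  0.284  0.885 -0.193]
 [-0.675 -0.573  0.465 -0.764]
 [ 0.     0.     0.     1.   ]]
wrist 309.4859978986079 [277.283 208.983] [-0.058  0.     0.     0.     0.   ]
[[ 0.001  0.97   0.243  0.067]
 [ 1.    -0.001 -0.001 -0.002]
 [-0.001  0.243 -0.97  -0.166]
 [ 0.     0.     0.     1.   ]]
[[-0.944  0.329 -0.001  0.18 ]
 [ 0.329  0.944 -0.001  0.519]
 [ 0.    -0.002 -1.     0.218]
 [ 0.     0.     0.     1.   ]]
[ 1.122 -0.223  0.338] 0.0188
```

View pics/top0b.png

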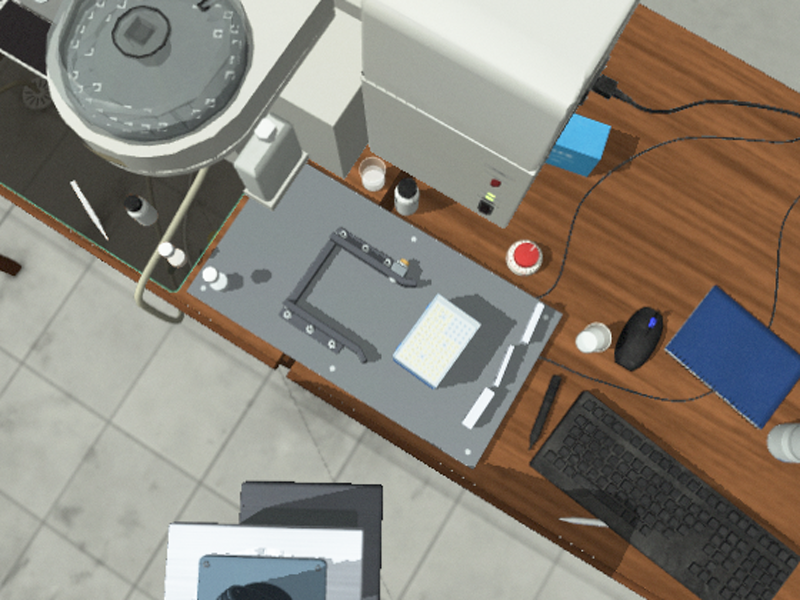

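View pics/scene0.png

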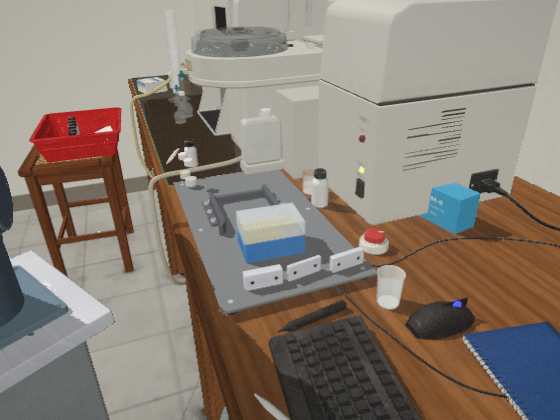

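The top view (800 px scale) shows the stop running from (340,235) to (290,305), with the ball block at (400,268). The box is at (437,340), and the packers are at (480,408), (503,366) and (533,323). Next I'll turn these into world positions and plan the wrist look.

```bash
python3 - <<'E'
from h import *
np.set_printoptions(precision=3,suppress=True)
f=0.7
def t(n,p,z): print(n,px2w('top',np.array(p,float)*f,z).tolist() if 0 else px2w('top',np.array(p,float)*f,z))
t('stop',[[340,235],[290,305]],.036)
t('rail ends',[[415,283],[370,358]],.046)
t('box top corners',[[437,294],[481,324],[440,387],[393,356]],.094)
t('packers ends',[[466,427],[490,389],[496,385],[512,346],[525,343],[542,304]],.052)
t('bystand vial beaker bottle timer cup',[[215,285],[372,185],[405,208],[524,258],[592,338]],[.02,0,0,0,0])
t('marker',[[556,377],[533,447]],.015)
t('plate',[[188,290],[305,165],[562,312],[473,466]],.02)
E
```

```text
stop [[ 0.632 -0.106  0.036]
 [ 0.509 -0.029  0.036]]
rail ends [[ 0.55  -0.235  0.046]
 [ 0.424 -0.165  0.046]]
box top corners [[ 0.523 -0.269  0.094]
 [ 0.477 -0.338  0.094]
 [ 0.378 -0.276  0.094]
 [ 0.424 -0.202  0.094]]
packers ends [[ 0.318 -0.321  0.052]
 [ 0.379 -0.359  0.052]
 [ 0.385 -0.368  0.052]
 [ 0.449 -0.394  0.052]
 [ 0.454 -0.415  0.052]
 [ 0.52  -0.444  0.052]]
bystand vial beaker bottle timer cup [[ 0.543  0.104  0.02 ]
 [ 0.735 -0.156  0.   ]
 [ 0.694 -0.215  0.   ]
 [ 0.61  -0.425  0.   ]
 [ 0.472 -0.54   0.   ]]
marker [[ 0.403 -0.474  0.015]
 [ 0.288 -0.435  0.015]]
plate [[ 0.533  0.149  0.02 ]
 [ 0.762 -0.038  0.02 ]
 [ 0.513 -0.485  0.02 ]
 [ 0.256 -0.336  0.02 ]]
```

```bash
python3 -m creep '{"jaw":[0.06,0.06,0.06,0.06,0.06,0.06,0.06,0.06,0.06,0.06,0.06,0.06],"translation":[[0,0,0],[0,0,0],[-0.05,-0.034,0],[-0.05,-0.034,0],[-0.05,-0.034,0],[-0.05,-0.034,0],[-0.05,-0.034,0],[-0.05,-0.034,0],[-0.05,-0.034,0],[-0.05,-0.034,0],[-0.05,-0.034,0],[-0.05,-0.034,0]],"turn":[[0,0,6.4],[0,0,6.4],[0,0,0],[0,0,0],[0,0,0],[0,0,0],[0,0,0],[0,0,0],[0,0,0],[0,0,0],[0,0,0],[0,0,0]]}'
python3 -m creep '{"jaw":[0.06,0.06,0.06,0.06],"translation":[[-0.04,-0.03,-0.012],[-0.04,-0.03,-0.012],[-0.04,-0.025,-0.01],[0,0,0]],"turn":[[0,0,0],[0,0,0],[0,0,0],[0,0,0]]}'
python3 - <<'E'
from h import *
np.set_printoptions(precision=3,suppress=True)
a=snap('wrist','w1'); print(tool())
cv2.imwrite('pics/w1b.png',cv2.resize(a[:,:,::-1],(800,600),interpolation=cv2.INTER_CUBIC))
E
```

```text
time: 1.6
tcp_pos: [0.425, -0.0357, 0.2186]
tool_rot: [0.0, 0.276, 0.961, 0.0]
force: [1.0, 0.9, 0.2]
gripper_width: 0.0597
gripper_force: 0.0
time: 2.1
tcp_pos: [0.4825, -0.1724, 0.2525]
tool_rot: [0.0, 0.277, 0.961, -0.0]
force: [-1.4, 0.5, 0.8]
gripper_width: 0.06
gripper_force: 0.0
[[-0.847  0.532 -0.001  0.481]
 [ 0.532  0.847  0.001 -0.17 ]
 [ 0.001  0.    -1.     0.252]
 [ 0.     0.     0.     1.   ]]
```

View pics/w1b.png

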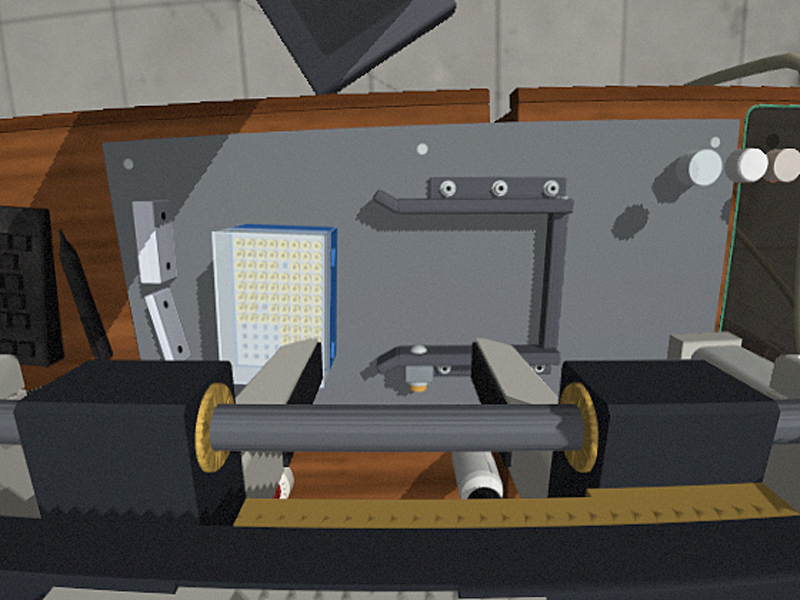

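The wrist view (800 px scale) shows the dock square to the image, with the stop's inner face at about u=548 and the rails at v≈212 and 352. The box top spans u 213 to 337, and two packers are at (155,243) and (167,325). I'll crop in closer, and first take a second shot from further back that shows all the packers.

```bash
python3 -m creep '{"jaw":[0.06,0.06,0.06,0.06],"translation":[[-0.05,-0.03,0],[-0.05,-0.03,0],[-0.04,-0.03,0],[0,0,0]],"turn":[[0,0,0],[0,0,0],[0,0,0],[0,0,0]]}'
python3 - <<'E'
from h import *
np.set_printoptions(precision=3,suppress=True)
b=snap('wrist','w2'); print(tool()[:3,3])
a=cv2.imread('pics/w1.png'); b=b[:,:,::-1]
# left: dock crop of w1 cols 240-410, rows 115-275 ; right: packers of w2
c1=cv2.resize(a[115:275,240:410],None,fx=3.5,fy=3.5,interpolation=cv2.INTER_CUBIC)
print(w2px('wrist',[[.348,-.34,.052],[.417,-.38,.052],[.487,-.43,.052]],'w2'))
cv2.imwrite('pics/c1.png',c1)
cv2.imwrite('pics/w2b.png',cv2.resize(b,(800,600),interpolation=cv2.INTER_CUBIC))
E
```

```text
time: 2.65
tcp_pos: [0.5525, -0.3211, 0.2506]
tool_rot: [-0.001, 0.276, 0.961, 0.0]
force: [0.3, -0.1, 0.2]
gripper_width: 0.06
gripper_force: 0.0
[ 0.552 -0.319  0.251]
[[164.996  42.845]
 [172.024 117.425]
 [173.    191.245]]
```

View pics/c1.png

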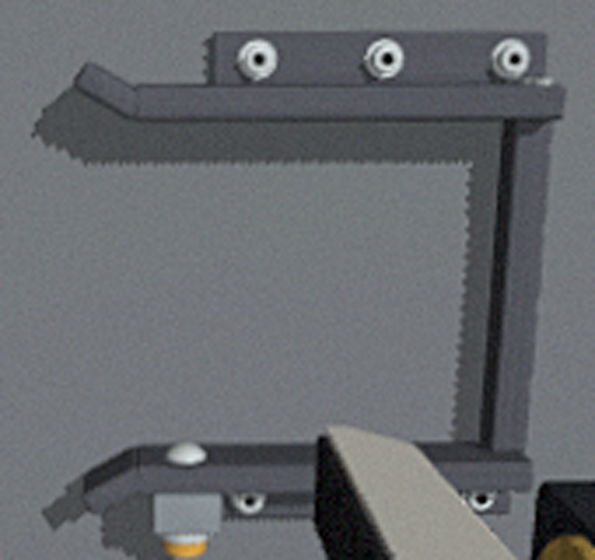

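View pics/w2b.png

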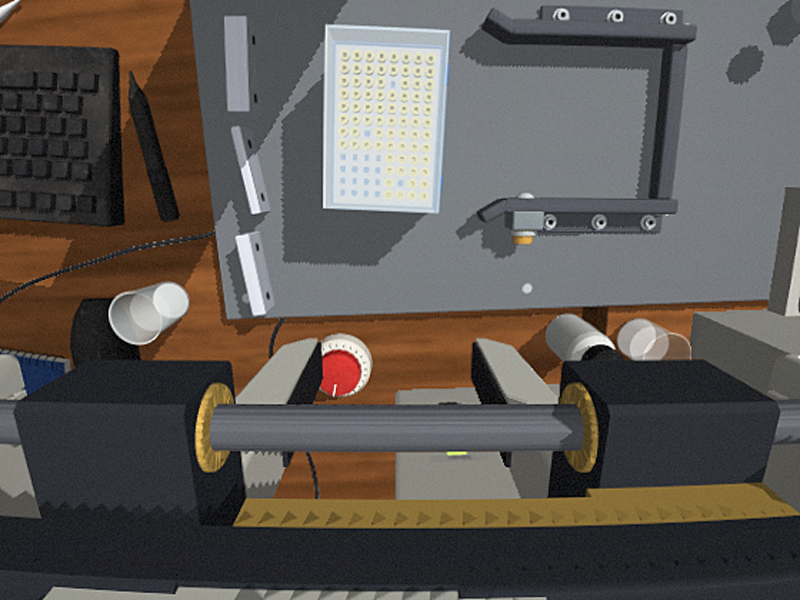

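```bash
python3 - <<'E'
from h import *
np.set_printoptions(precision=4,suppress=True)
b=cv2.imread('pics/w2.png')
cr=[b[y:y+75,150:195] for y in(7,84,157)]
cv2.imwrite('pics/c2.png',np.hstack([cv2.resize(c,None,fx=5.9,fy=5.9,interpolation=cv2.INTER_CUBIC) for c in cr]))
c=lambda p:np.array(p,float)/3.5+[240,115]
print('+rail',px2w('wrist',c([[135,119],[500,120]]),.046,'w1'))
print('-rail',px2w('wrist',c([[140,463],[310,463]]),.046,'w1'))
print('stop',px2w('wrist',c([[516,122],[495,448]]),.036,'w1'))
print('ball',px2w('wrist',c([[187,450]]),.035,'w1'))
d=lambda p:np.array(p,float)*.7
print('w2 +rail',px2w('wrist',d([[502,42],[690,41]]),.046,'w2'))
print('w2 -rail',px2w('wrist',d([[508,199],[650,199]]),.046,'w2'))
print('w2 stop',px2w('wrist',d([[672,44],[662,198]]),.036,'w2'))
print('w2 box',px2w('wrist',d([[326,26],[450,31],[439,213],[324,208]]),.094,'w2'))
E
```

```text
+rail [[ 0.4432 -0.1478  0.046 ]
 [ 0.5093 -0.0423  0.046 ]]
-rail [[ 0.5493 -0.212   0.046 ]
 [ 0.5825 -0.1593  0.046 ]]
stop [[ 0.5152 -0.0352  0.036 ]
 [ 0.619  -0.0976  0.036 ]]
ball [[ 0.5579 -0.1965  0.035 ]]
w2 +rail [[ 0.444  -0.1585  0.046 ]
 [ 0.5191 -0.028   0.046 ]]
w2 -rail [[ 0.5509 -0.213   0.046 ]
 [ 0.6136 -0.1103  0.046 ]]
w2 stop [[ 0.5142 -0.0354  0.036 ]
 [ 0.6215 -0.0959  0.036 ]]
w2 box [[ 0.38   -0.27    0.094 ]
 [ 0.4266 -0.2016  0.094 ]
 [ 0.5261 -0.2699  0.094 ]
 [ 0.4792 -0.3381  0.094 ]]
```

View pics/c2.png

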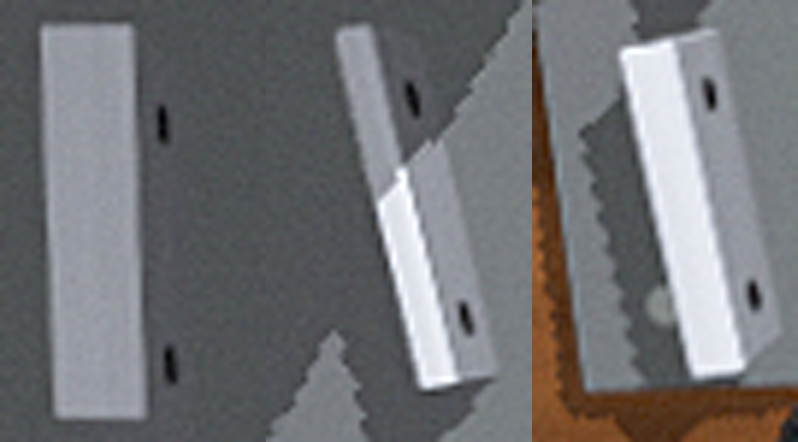

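All three packers show in the crops. A (nearest the robot) has the widest top, about 16 px, so it's the thick one. B is about 6 px (thin) and C about 10 px (mid). I'll use A and B.

```bash
cat > g.py <<'E'
from h import *
np.set_printoptions(precision=4,suppress=True)
TH=np.radians(58.9); ex=np.array([np.cos(TH),np.sin(TH)]); ey=np.array([-ex[1],ex[0]]); O=np.array([.5675,-.0658])
def dk(p): p=np.atleast_2d(p)[:,:2]-O; return np.c_[p@ex,p@ey]*1000
def rect(c,name):
    d=dk(c); (a,b),(w,h),_=cv2.minAreaRect(d.astype(np.float32)); print(name,'mid',d.mean(0),'sides',np.linalg.norm(d-np.roll(d,-1,0),axis=1),'axis ang deg',np.degrees(np.arctan2(*( (d[1]+d[0]-d[2]-d[3])[[0,1]]*[-1,1]))))
E
python3 - <<'E'
from g import *
c=lambda p:np.array(p,float)/3.5+[240,115]; d=lambda p:np.array(p,float)*.7
print('rails w1',dk(px2w('wrist',c([[135,119],[500,120],[140,463],[310,463]]),.046,'w1')))
print('rails w2',dk(px2w('wrist',d([[502,42],[690,41],[508,199],[650,199]]),.046,'w2')))
print('stop',dk(px2w('wrist',c([[516,122],[495,448]]),.036,'w1')),dk(px2w('wrist',d([[672,44],[662,198]]),.036,'w2')),'ball',dk(px2w('wrist',c([[187,450]]),.035,'w1')))
rect(px2w('wrist',d([[326,26],[450,31],[439,213],[324,208]]),.094,'w2'),'box')
for n,k,y,p in(('A',0,7,[[41,25],[132,25],[147,417],[55,417]]),('B',1,84,[[337,30],[372,25],[456,382],[420,390]]),('C',2,157,[[620,48],[675,38],[745,372],[693,378]])):
    w=(np.array(p,float)-[266*k,0])/5.9+[150,y]; P=px2w('wrist',w,.052,'w2'); rect(P,n); print(P.mean(0))
print('tcp dock',dk(tool()[:3,3]), np.degrees(np.arctan2(*tool()[:2,1][::-1])))
E
```

```text
rails w1 [[-134.3776   64.0561]
 [  -9.887    61.9711]
 [-134.6428  -59.9094]
 [ -72.2832  -61.1221]]
rails w2 [[-143.179    57.8168]
 [   7.3632   61.0107]
 [-134.6533  -61.8079]
 [ -14.2931  -62.4236]]
stop [[ -0.7801  60.618 ]
 [ -0.5878 -60.5359]] [[ -1.5029  61.3125]
 [  2.1263 -61.8348]] ball [[-116.8657  -59.292 ]]
box mid [-233.9326   -7.3576] sides [ 82.7657 120.6706  82.7461 120.2547] axis ang deg -3.348276494069475
A mid [-347.4328   44.1786] sides [16.9039 68.6699 17.666  68.8437] axis ang deg -2.1944894949947207
[ 0.3502 -0.3405  0.052 ]
B mid [-346.8496  -35.7923] sides [ 6.8794 68.4409  7.467  69.0594] axis ang deg 8.85594641346443
[ 0.419  -0.3813  0.052 ]
C mid [-350.3357 -121.4124] sides [11.483  70.0279 11.1575 69.453 ] axis ang deg 6.866840212202508
[ 0.4905 -0.4285  0.052 ]
tcp dock [[-224.9569 -117.725 ]] 57.98428744680002
```

```bash
python3 -m creep '{"jaw":[0.06,0.06,0.06,0.06,0.06,0.06,0.06,0.06,0.06,0.06,0.06,0.06],"translation":[[0.04,-0.0313,0],[0.04,-0.0313,0],[0.04,-0.0313,0],[0.0397,-0.0313,0],[0,0,0],[0,0,0.05],[0,0,0.05],[0,0,0.05],[0,0,0.03],[0,0,0.02],[0,0,0.012],[0,0,0]],"turn":[[0,0,0],[0,0,0],[0,0,0],[0,0,0],[0,0,1.3],[0,0,0],[0,0,0],[0,0,0],[0,0,0],[0,0,0],[0,0,0],[0,0,0]]}' 25
python3 -m creep '{"jaw":[0.01,0.01,0.01,0.01,0.01,0.01],"translation":[[0,0,0],[0,0,0],[0,0,0],[0,0,0],[0,0,0],[0,0,0]],"turn":[[0,0,0],[0,0,0],[0,0,0],[0,0,0],[0,0,0],[0,0,0]]}' 25
python3 -c "
from g import *
print('tcp dock',dk(tool()[:3,3]),tool())"
```

```text
time: 4.2
tcp_pos: [0.3512, -0.3402, 0.0403]
tool_rot: [-0.0, 0.286, 0.958, 0.001]
force: [0.1, -0.7, 0.1]
gripper_width: 0.0597
gripper_force: 0.0
time: 4.95
tcp_pos: [0.3508, -0.3416, 0.0407]
tool_rot: [0.0, 0.286, 0.958, -0.0]
force: [-0.5, 1.2, 1.8]
gripper_width: 0.0175
gripper_force: 24.9
tcp dock [[-348.0833   43.1108]] [[-0.8359  0.5489  0.      0.3508]
 [ 0.5489  0.8359 -0.0001 -0.3416]
 [-0.0001 -0.     -1.      0.0407]
 [ 0.      0.      0.      1.    ]]
```

```bash
python3 -m creep '{"jaw":[0.01,0.01,0.01,0.01,0.01,0.01,0.01,0.01,0.01,0.01,0.01,0.01],"translation":[[0,0,-0.03],[0,0,-0.045],[0,0,-0.045],[-0.0072,0.0555,0],[-0.0072,0.0555,0],[-0.0072,0.0555,0],[-0.0072,0.0555,0],[-0.0072,0.0555,0],[-0.0072,0.0555,0],[0,0,0.045],[0,0,0.04],[0,0,0]],"turn":[[0,0,-2.2],[0,0,0],[0,0,0],[0,0,0],[0,0,0],[0,0,0],[0,0,0],[0,0,0],[0,0,0],[0,0,0],[0,0,0],[0,0,0]]}' 25
python3 - <<'E'
from g import *
a=snap('wrist','w3'); print(tool(),dk(tool()[:3,3]))
cv2.imwrite('pics/w3b.png',cv2.resize(a[:,:,::-1],(800,600),interpolation=cv2.INTER_CUBIC))
E
```

```text
time: 6.45
tcp_pos: [0.5568, -0.0774, 0.0724]
tool_rot: [-0.004, 0.268, 0.963, 0.0]
force: [-0.6, 0.5, 0.3]
gripper_width: 0.0178
gripper_force: 24.9
[[-0.8564  0.5162 -0.0033  0.5587]
 [ 0.5162  0.8565  0.0011 -0.0782]
 [ 0.0034 -0.0008 -1.      0.0747]
 [ 0.      0.      0.      1.    ]] [[-15.22     1.1476]]
```

View pics/w3b.png

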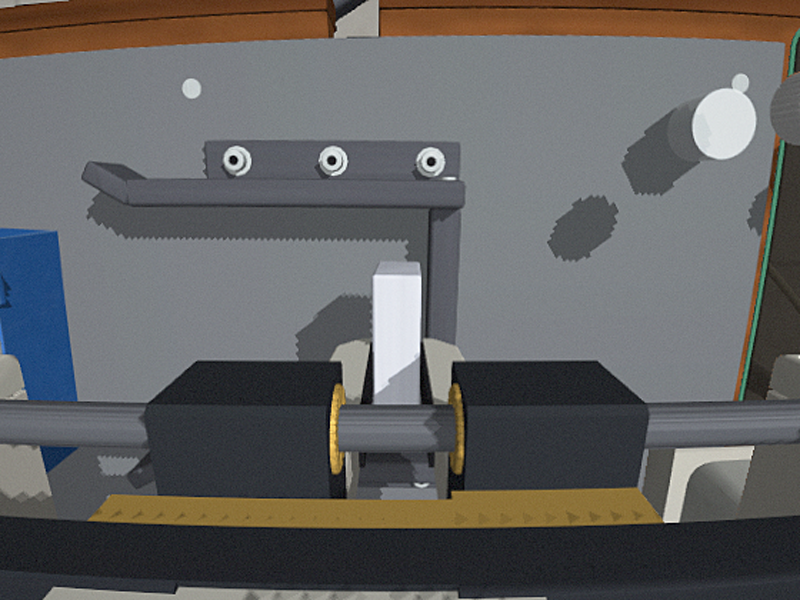

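The packer is in the grip. The rail's top inner edge runs at v≈206 from u=130 to 430, parallel to the tool. The stop's inner edge is at u≈433, and the packer's upper end spans (373 to 421, 263 to 275).

```bash
python3 - <<'E'
from g import *
d=lambda p:np.array(p,float)*.7
im=cv2.cvtColor(cv2.imread('pics/w3.png'),cv2.COLOR_BGR2GRAY).astype(int)
print(im[195,292:330]); print(im[225,292:330])
print(im[135:152,130]); print(im[135:152,270])
P=px2w('wrist',d([[135,206],[425,206]]),.046,'w3'); print('rail',dk(P),np.degrees(np.arctan2(*(P[1]-P[0])[:2][::-1])))
for z in(.036,.020): print(z,dk(px2w('wrist',d([[430,215],[428,330]]),z,'w3')))
P=px2w('wrist',d([[375,275],[421,275]]),.075-.0205+.032,'w3');print('packer',dk(P))
E
```

```text
[232 240 239  66  80  86  76  29  44  70  83  90  89  89  93  90  93  97
  90  99  92  94  96  96  96  94  95  87 102 137 133 134 132 131 130 130
 131 131]
[235 237 158  70  89  77  28  40  69  77  94  92  85  91  91  95  89  95
  89  92  91  93  93  96  93  96  91 103 136 126 131 127 132 128 128 130
 132 129]
[93 90 96 93 91 91 90 71 54 61 80 81 82 87 83 84 85]
[ 94  93 100  96  95  92  95  86  72  59  60  82  87  85  85  82  81]
rail [[-131.3739   63.1032]
 [  -4.7795   62.4759]] 58.61609639999493
0.036 [[-1.8179 58.1674]
 [-1.7353  3.6941]]
0.02 [[-0.6182 57.3591]
 [-0.529  -1.4089]]
packer [[-24.4896  39.9453]
 [ -8.3733  39.9739]]
```

```bash
python3 -m creep '{"jaw":[0.01,0.01,0.01,0.01],"translation":[[-0.003,0,0.016],[0,0,0.016],[0,0,0],[0,0,0]],"turn":[[0,0,0],[0,0,0],[0,0,0],[0,0,0]]}' 25
python3 -m creep '{"jaw":[0.01,0.01,0.01],"translation":[[0,0,0.0015],[0,0.001,0],[0,0,0]],"turn":[[0,0,0],[0,0,0],[0,0,0]]}' 25
python3 -c "
from g import *
print('tcp dock',dk(tool()[:3,3]),robot.read_state()['force'],robot.read_state()['tcp_pos'])"
```

```text
time: 7.0
tcp_pos: [0.5624, -0.0803, 0.0438]
tool_rot: [0.0, 0.268, 0.963, -0.0]
force: [-0.5, 0.4, -0.4]
gripper_width: 0.0182
gripper_force: 24.9
time: 7.38
tcp_pos: [0.563, -0.0792, 0.0424]
tool_rot: [0.0, 0.268, 0.963, -0.0]
force: [-0.2, -0.2, -1.5]
gripper_width: 0.018
gripper_force: 24.9
tcp dock [[-13.8593  -3.0511]] [-0.1647 -0.2169 -1.5189] [ 0.563  -0.0792  0.0424]
```

```bash
python3 -m creep '{"jaw":[0.01,0.01,0.01],"translation":[[0,0,0.0012],[0,0.0015,0],[0,0,0]],"turn":[[0,0,0],[0,0,0],[0,0,0]]}' 25
python3 -m creep '{"jaw":[0.01,0.01,0.01],"translation":[[0,0.001,0],[0,0.0007,0],[0,0,0]],"turn":[[0,0,0],[0,0,0],[0,0,0]]}' 25
python3 -c "
from g import *
print('tcp dock',dk(tool()[:3,3]),robot.read_state()['force'][:2]@ex)"
```

```text
time: 7.75
tcp_pos: [0.5636, -0.0779, 0.0409]
tool_rot: [-0.0, 0.268, 0.963, 0.0]
force: [0.3, -0.1, -1.2]
gripper_width: 0.0179
gripper_force: 24.9
time: 8.12
tcp_pos: [0.5643, -0.0767, 0.041]
tool_rot: [-0.0, 0.268, 0.963, -0.0]
force: [-0.7, -0.7, 0.3]
gripper_width: 0.0178
gripper_force: 24.8
tcp dock [[-10.9821  -2.9435]] -0.9717288152378211
```

```bash
for i in 1; do python3 -m creep '{"jaw":[0.01,0.01,0.01],"translation":[[0,0.001,0],[0,0.0005,0],[0,0,0]],"turn":[[0,0,0],[0,0,0],[0,0,0]]}' 25; done
python3 -c "
from g import *
print('tcp dock',dk(tool()[:3,3]),robot.read_state()['force'][:2]@ex)"
python3 -m creep '{"jaw":[0.01,0.01],"translation":[[0,0.001,0],[0,0,0]],"turn":[[0,0,0],[0,0,0]]}' 25
python3 -c "
from g import *
print('tcp dock',dk(tool()[:3,3]),robot.read_state()['force'][:2]@ex)"
```

```text
time: 8.5
tcp_pos: [0.5645, -0.0764, 0.041]
tool_rot: [-0.0, 0.268, 0.963, -0.001]
force: [-3.4, -5.0, 1.5]
gripper_width: 0.0177
gripper_force: 24.8
tcp dock [[-10.5663  -2.9112]] -5.998058794096007
time: 8.75
tcp_pos: [0.5647, -0.076, 0.041]
tool_rot: [-0.001, 0.268, 0.963, -0.001]
force: [-5.1, -6.8, 2.0]
gripper_width: 0.0176
gripper_force: 24.9
tcp dock [[-10.1892  -2.8881]] -8.486847255930554
```

```bash
python3 -m creep '{"jaw":[0.01,0.01,0.03,0.045,0.045,0.045,0.045,0.045],"translation":[[0,-0.001,0],[0,0,0],[0,0,0],[0,0,0],[0,0,0],[0,0,-0.02],[0,0,-0.05],[0,0,-0.05]],"turn":[[0,0,0],[0,0,0],[0,0,0],[0,0,0],[0,0,0],[0,0,0],[0,0,0],[0,0,0]]}' 25
python3 -m creep '{"jaw":[0.045,0.045,0.045,0.045,0.045,0.045,0.045,0.045,0.045,0.045,0.045],"translation":[[-0.0055,-0.0559,0],[-0.0055,-0.0559,0],[-0.0055,-0.0559,0],[-0.0055,-0.0559,0],[-0.0055,-0.0559,0],[-0.0055,-0.0559,0],[0,0,0],[0,0,0.045],[0,0,0.04],[0,0,0],[0,0,0]],"turn":[[0,0,0],[0,0,0],[0,0,0],[0,0,0],[0,0,0],[0,0,0],[0,0,-8.9],[0,0,0],[0,0,0],[0,0,0],[0,0,0]]}'
python3 - <<'E'
from g import *
a=snap('wrist','w4'); print(tool(),dk(tool()[:3,3]))
b=snap('top','top1'); b=cv2.resize(b[130:270,190:400],None,fx=3.8,fy=3.8,interpolation=cv2.INTER_CUBIC)
cv2.imwrite('pics/t1.png',b[:,:,::-1])
E
```

```text
time: 9.75
tcp_pos: [0.565, -0.0749, 0.1619]
tool_rot: [-0.001, 0.268, 0.963, 0.0]
force: [0.7, 0.0, -0.5]
gripper_width: 0.045
gripper_force: 0.0
time: 11.12
tcp_pos: [0.421, -0.3802, 0.0772]
tool_rot: [0.001, 0.192, 0.981, -0.001]
force: [1.1, 0.5, 0.4]
gripper_width: 0.0446
gripper_force: 0.0
[[-0.9261  0.3773  0.0019  0.4213]
 [ 0.3773  0.9261 -0.0024 -0.3806]
 [-0.0027 -0.0015 -1.      0.0778]
 [ 0.      0.      0.      1.    ]] [[-345.0438  -37.4389]]
```

View pics/t1.png

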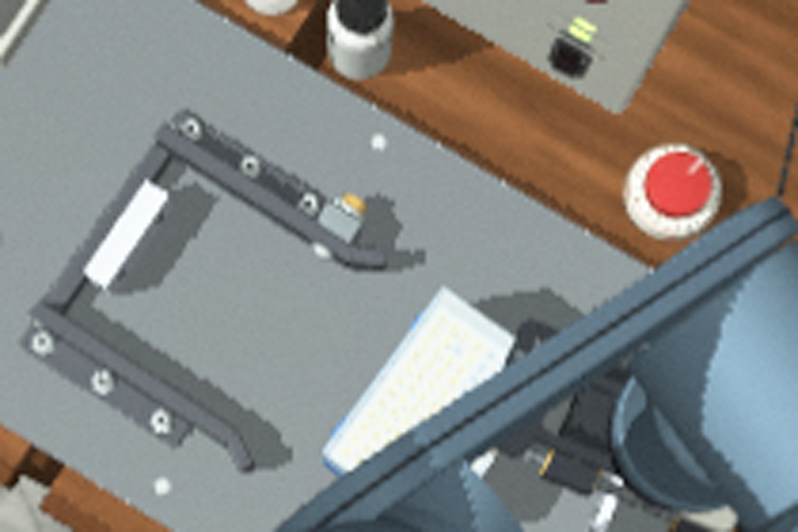

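The thick packer stands upright against the stop, at about (126,235) in the crop. Next is the thin one.

```bash
python3 -m creep '{"jaw":[0.045,0.045,0.045,0.002,0.002,0.002,0.002,0.002,0.002],"translation":[[0,0,0.03],[0,0,0.015],[0,0,0],[0,0,0],[0,0,0],[0,0,0],[0,0,0],[0,0,0],[0,0,0]],"turn":[[0,0,0],[0,0,0],[0,0,0],[0,0,0],[0,0,0],[0,0,0],[0,0,0],[0,0,0],[0,0,0]]}' 25
python3 -c "
from g import *
print('tcp dock',dk(tool()[:3,3]),robot.read_state()['tcp_pos'])"
```

```text
time: 12.35
tcp_pos: [0.4204, -0.3797, 0.0312]
tool_rot: [0.0, 0.192, 0.981, -0.0]
force: [-0.8, 1.0, 2.4]
gripper_width: 0.008
gripper_force: 25.0
tcp dock [[-344.7578  -36.2045]] [ 0.4204 -0.3797  0.0312]
```

```bash
python3 -m creep '{"jaw":[0.002,0.002,0.002,0.002,0.002,0.002,0.002,0.002,0.002,0.002,0.002,0.002],"translation":[[0,0,-0.03],[0,0,-0.045],[0,0,-0.044],[0,0,0],[0.0057,0.0496,0],[0.0057,0.0496,0],[0.0057,0.0496,0],[0.0057,0.0496,0],[0.0057,0.0496,0],[0.0057,0.0496,0],[0,0,0.04],[0,0,0]],"turn":[[0,0,0],[0,0,0],[0,0,0],[0,0,8.9],[0,0,0],[0,0,0],[0,0,0],[0,0,0],[0,0,0],[0,0,0],[0,0,0],[0,0,0]]}' 25
python3 -c "
from g import *
print('tcp dock',dk(tool()[:3,3]),robot.read_state()['tcp_pos'],tool()[:3,1])"
```

```text
time: 13.85
tcp_pos: [0.5423, -0.1053, 0.1072]
tool_rot: [-0.003, 0.267, 0.964, 0.0]
force: [0.3, 0.3, -0.1]
gripper_width: 0.0079
gripper_force: 25.0
tcp dock [[-46.8731   1.1539]] [ 0.5423 -0.1053  0.1072] [ 0.515   0.8572 -0.0012]
```

```bash
python3 -m creep '{"jaw":[0.002,0.002,0.002,0.002],"translation":[[-0.003,0,0.04],[0,0,0.034],[0,0,0.0015],[0,0,0]],"turn":[[0,0,0],[0,0,0],[0,0,0],[0,0,0]]}' 25
python3 -c "
from g import *
print('tcp dock',dk(tool()[:3,3]),robot.read_state()['tcp_pos'],robot.read_state()['force'])"
```

```text
time: 14.35
tcp_pos: [0.5481, -0.1095, 0.0359]
tool_rot: [0.001, 0.268, 0.963, -0.0]
force: [0.5, 0.5, 0.1]
gripper_width: 0.0078
gripper_force: 25.0
tcp dock [[-47.4397  -5.9485]] [ 0.5481 -0.1095  0.0359] [0.4509 0.5462 0.1342]
```

```bash
python3 -m creep '{"jaw":[0.002,0.002,0.002],"translation":[[0.002,0,0.002],[0,0,0.0012],[0,0,0]],"turn":[[0,0,0],[0,0,0],[0,0,0]]}' 25
python3 -c "
from g import *
print('tcp dock',dk(tool()[:3,3]),robot.read_state()['tcp_pos'],robot.read_state()['force'])"
```

```text
time: 14.72
tcp_pos: [0.5458, -0.1076, 0.0318]
tool_rot: [0.0, 0.268, 0.963, -0.0]
force: [0.6, 0.1, -0.7]
gripper_width: 0.0077
gripper_force: 25.0
tcp dock [[-47.0147  -2.9621]] [ 0.5458 -0.1076  0.0318] [ 0.5867  0.1361 -0.6602]
```

```bash
python3 -m creep '{"jaw":[0.002,0.016,0.016,0.016,0.016,0.03,0.03],"translation":[[0,0,0.0006],[0,0,0],[0,0,0],[0,0,-0.02],[0,0,-0.04],[0,-0.03,-0.04],[0,0,0]],"turn":[[0,0,0],[0,0,0],[0,0,0],[0,0,0],[0,0,0],[0,0,0],[0,0,0]]}'
python3 -c "
from g import *
a=snap('wrist','w5');cv2.imwrite('pics/w5b.png',cv2.resize(a[60:340,150:430,::-1],(600,600),interpolation=cv2.INTER_CUBIC))
print('tcp dock',dk(tool()[:3,3]),robot.read_state()['tcp_pos'],robot.read_state()['qpos'])"
```

```text
time: 15.6
tcp_pos: [0.5316, -0.1354, 0.1339]
tool_rot: [0.003, 0.269, 0.963, -0.001]
force: [0.4, 0.0, 0.5]
gripper_width: 0.029
gripper_force: 0.0
tcp dock [[-77.5263  -3.7992]] [ 0.5307 -0.1341  0.132 ] [-0.4515  0.3255  1.6669  0.0001  1.146  -1.4784]
```

View pics/w5b.png

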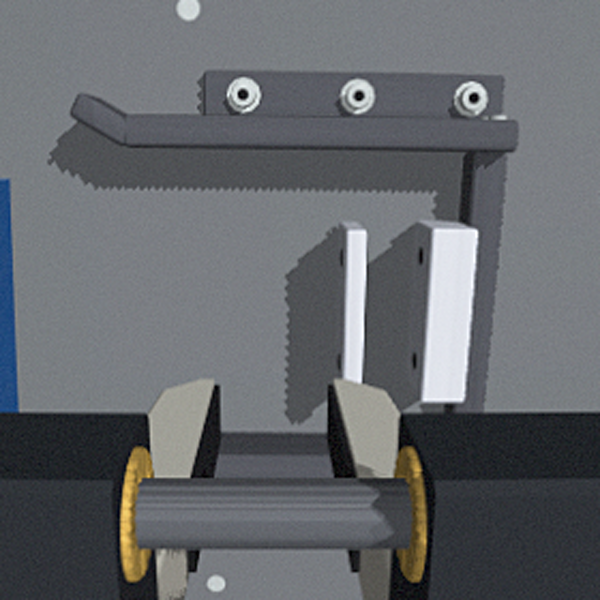

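Both packers are upright and parallel, with the thin one at (355,300) and the thick one against the stop at (447,310). I'll turn the tool 90° and push the thin one flush with both fingers.

```bash
python3 -m creep '{"jaw":[0.03,0.03,0.03,0.03,0.03,0.03,0.03,0.03,0.03,0.03,0.03,0.03],"translation":[[0,0,0],[0,0,0],[0,0,0],[0,0,0],[0,0,0],[0,0,0],[0,0,0],[0,0,0],[0,0,0],[0,0,0.05],[0,0,0.04],[0,0,0.014]],"turn":[[0,0,10],[0,0,10],[0,0,10],[0,0,10],[0,0,10],[0,0,10],[0,0,10],[0,0,10],[0,0,10],[0,0,0],[0,0,0],[0,0,0]]}' 25
python3 -m creep '{"jaw":[0.03,0.03,0.03,0.03],"translation":[[0,0,0],[0.01,-0.001,0],[0.01,0,0],[0,0,0]],"turn":[[0,0,0],[0,0,0],[0,0,0],[0,0,0]]}'
python3 -c "
from g import *
print('tcp dock',dk(tool()[:3,3]),tool(),robot.read_state()['force'][:2]@ex)"
```

```text
time: 17.15
tcp_pos: [0.5275, -0.1315, 0.023]
tool_rot: [-0.003, 0.871, 0.492, -0.002]
force: [0.1, -0.0, 0.3]
gripper_width: 0.0299
gripper_force: 0.0
time: 17.65
tcp_pos: [0.5406, -0.1149, 0.0277]
tool_rot: [0.001, 0.87, 0.492, 0.001]
force: [0.2, -0.1, 0.2]
gripper_width: 0.03
gripper_force: 0.0
tcp dock [[-55.938   -2.3848]] [[ 0.5151  0.8572  0.0021  0.5406]
 [ 0.8572 -0.5151 -0.0008 -0.1149]
 [ 0.0004  0.0022 -1.      0.0277]
 [ 0.      0.      0.      1.    ]] 0.03597889050519475
```

```bash
python3 -m creep '{"jaw":[0.03,0.03,0.03,0.03,0.03],"translation":[[0.005,0,0],[0.005,0,0],[0.004,0,0],[0.002,0,0],[0,0,0]],"turn":[[0,0,0],[0,0,0],[0,0,0],[0,0,0],[0,0,0]]}'
python3 -c "
from g import *
print('tcp dock',dk(tool()[:3,3]),robot.read_state()['force'][:2]@ex)"
python3 -m creep '{"jaw":[0.03,0.03,0.03],"translation":[[0.002,0,0],[0.0015,0,0],[0,0,0]],"turn":[[0,0,0],[0,0,0],[0,0,0]]}'
python3 -c "
from g import *
print('tcp dock',dk(tool()[:3,3]),robot.read_state()['force'][:2]@ex)"
```

```text
time: 18.27
tcp_pos: [0.5478, -0.1017, 0.0266]
tool_rot: [-0.0, 0.871, 0.492, -0.0]
force: [-0.9, 0.7, -0.9]
gripper_width: 0.0303
gripper_force: 0.1
tcp dock [[-40.9457  -1.6774]] 0.13060136142670686
time: 18.65
tcp_pos: [0.5497, -0.0988, 0.0267]
tool_rot: [-0.0, 0.871, 0.492, 0.0]
force: [0.3, 0.3, -0.8]
gripper_width: 0.0299
gripper_force: 0.0
tcp dock [[-37.4659  -1.771 ]] 0.4411376447302676
```

```bash
python3 -m creep '{"jaw":[0.03,0.03,0.03],"translation":[[0.001,0,0],[0.001,0,0],[0,0,0]],"turn":[[0,0,0],[0,0,0],[0,0,0]]}'
python3 -c "
from g import *
print('tcp dock',dk(tool()[:3,3]),robot.read_state()['force'][:2]@ex)"
python3 -m creep '{"jaw":[0.03,0.03],"translation":[[0.001,0,0],[0,0,0]],"turn":[[0,0,0],[0,0,0]]}'
python3 -c "
from g import *
print('tcp dock',dk(tool()[:3,3]),robot.read_state()['force'][:2]@ex)"
```

```text
time: 19.02
tcp_pos: [0.5501, -0.0979, 0.0267]
tool_rot: [0.0, 0.871, 0.492, -0.001]
force: [-3.2, -4.2, 1.7]
gripper_width: 0.0298
gripper_force: 2.6
tcp dock [[-36.4159  -1.6813]] -5.293635564271072
time: 19.27
tcp_pos: [0.5501, -0.0978, 0.0268]
tool_rot: [0.0, 0.871, 0.492, -0.001]
force: [-5.3, -7.6, 3.9]
gripper_width: 0.03
gripper_force: 4.4
tcp dock [[-36.3276  -1.6357]] -9.23125380194368
```

```bash
python3 -m creep '{"jaw":[0.03,0.03,0.03,0.03,0,0,0,0,0,0,0,0],"translation":[[-0.003,0,0],[-0.005,0,0],[0,0,-0.04],[0,0,-0.045],[0,0,-0.038],[-0.0445,0.0243,0],[-0.0445,0.0243,0],[-0.0445,0.0243,0],[-0.0445,0.0243,0],[0,0,0.05],[0,0,0.04],[0,0,0]],"turn":[[0,0,0],[0,0,0],[0,0,0],[0,0,0],[0,0,0],[0,0,0],[0,0,0],[0,0,0],[0,0,0],[0,0,0],[0,0,0],[0,0,0]]}' 20
python3 - <<'E'
from g import *
a=snap('wrist','w6'); print(tool()[:3,3],dk(tool()[:3,3]))
b=snap('top','top2')
w=cv2.resize(a[:,:,::-1],(480,360),interpolation=cv2.INTER_AREA)
t=cv2.resize(b[130:290,190:400,::-1],None,fx=2.25,fy=2.25,interpolation=cv2.INTER_CUBIC)
o=np.zeros((600,800,3),np.uint8); o[:240,:320]=cv2.resize(a[:,:,::-1],(320,240),interpolation=cv2.INTER_AREA); o[240:600,327:799]=t[:360,:472]; cv2.imwrite('pics/m1.png',o)
E
```

```text
time: 20.78
tcp_pos: [0.536, -0.304, 0.0562]
tool_rot: [-0.004, 0.871, 0.492, -0.001]
force: [0.8, 0.2, 0.6]
gripper_width: 0.0003
gripper_force: 0.0
[ 0.5377 -0.3051  0.0588] [[-220.3383  -98.088 ]]
```

View pics/m1.png

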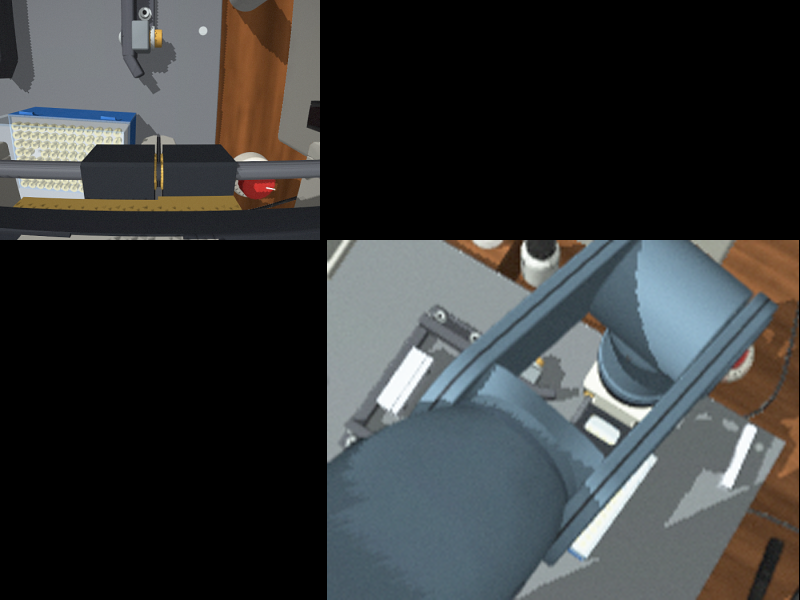

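The packers stand together at the stop, at (404,380) in the inset. The box is still before the mouth, and the tool is beside its -y side. Next, a gentle sideways nudge of about 8 mm.

```bash
python3 -m creep '{"jaw":[0,0,0,0,0,0],"translation":[[0,0,0.015],[0,0,0.011],[0,0,0],[0,-0.005,0],[0,-0.003,0],[0,0,0]],"turn":[[0,0,0],[0,0,0],[0,0,0],[0,0,0],[0,0,0],[0,0,0]]}'
python3 -c "
from g import *
print('tcp dock',dk(tool()[:3,3]),tool()[2,3],robot.read_state()['force'][:2]@ey)"
python3 -m creep '{"jaw":[0,0,0],"translation":[[0,-0.002,0],[0,-0.002,0],[0,0,0]],"turn":[[0,0,0],[0,0,0],[0,0,0]]}'
python3 -c "
from g import *
print('tcp dock',dk(tool()[:3,3]),robot.read_state()['force'][:2]@ey)"
```

```text
time: 21.62
tcp_pos: [0.5314, -0.3016, 0.034]
tool_rot: [0.0, 0.871, 0.492, 0.0]
force: [0.0, 0.1, -0.6]
gripper_width: -0.0
gripper_force: 0.0
tcp dock [[-220.5662  -90.8681]] 0.03402291378401328 0.0001230832868520712
time: 22.0
tcp_pos: [0.5279, -0.2995, 0.0337]
tool_rot: [-0.0, 0.871, 0.492, -0.0]
force: [0.9, -0.1, 0.4]
gripper_width: 0.0004
gripper_force: 0.0
tcp dock [[-220.562   -86.8473]] -0.8389579716769016
```

```bash
for k in 1; do python3 -m creep '{"jaw":[0,0,0,0,0,0],"translation":[[0,-0.002,0],[0,-0.002,0],[0,-0.002,0],[0,-0.002,0],[0,-0.0008,0],[0,0,0]],"turn":[[0,0,0],[0,0,0],[0,0,0],[0,0,0],[0,0,0],[0,0,0]]}'; done
python3 -c "
from g import *
print('tcp dock',dk(tool()[:3,3]),robot.read_state()['force'][:2]@ey)"
python3 -m creep '{"jaw":[0.06,0.06,0.06,0.06,0.06,0.06],"translation":[[0,0.01,0],[0,0.02,-0.05],[0,0,-0.06],[-0.06,-0.02,0],[-0.06,-0.05,0],[0,0,0]],"turn":[[0,0,0],[0,0,0],[0,0,0],[0,0,0],[0,0,0],[0,0,0]]}'
python3 - <<'E'
from g import *
a=snap('wrist','w7'); print(tool(),dk(tool()[:3,3]))
P=lambda pts,z:np.c_[np.array(pts)/1000@np.array([ex,ey])+O,np.full(len(pts),z)]
print(w2px('wrist',P([[-194,61],[-194,-61],[-278,61],[-278,-61]],.094),'w7'))
print(w2px('wrist',P([[-134,62.25],[-134,-62.25],[0,62],[0,-62]],.046),'w7'))
E
```

```text
time: 22.75
tcp_pos: [0.5204, -0.295, 0.0337]
tool_rot: [-0.0, 0.871, 0.492, -0.0]
force: [0.2, -0.9, 0.2]
gripper_width: 0.0004
gripper_force: 0.1
tcp dock [[-220.5722  -78.0704]] -0.6339339405042871
time: 23.5
tcp_pos: [0.4366, -0.3733, 0.1438]
tool_rot: [-0.0, 0.872, 0.49, -0.001]
force: [0.3, 1.8, -0.3]
gripper_width: 0.0555
gripper_force: 0.0
[[ 0.5193  0.8546  0.0002  0.4386]
 [ 0.8546 -0.5193 -0.     -0.3728]
 [ 0.0001  0.0002 -1.      0.144 ]
 [ 0.      0.      0.      1.    ]] [[-329.4284  -48.1518]]
[[109.5764  21.1201]
 [298.4036  16.8052]
 [122.1647 151.4902]
 [297.2156 150.015 ]]
[[ 133.8671  -40.6231]
 [ 296.4497  -44.9044]
 [ 131.6244 -215.8492]
 [ 295.9059 -226.1918]]
```

```bash
python3 - <<'E'
from g import *
im=cv2.imread('pics/w7.png').astype(int)
f=lambda a:' '.join('%d/%d'%(x[2]-x[0],x.sum()//3) for x in a)
for r in(40,110): print('row',r,'L@100:',f(im[r,100:126]),'\n   R@286:',f(im[r,286:312]))
for c in(150,210,270): print('col',c,'front@8:',f(im[8:32,c]),'\n   rear@138:',f(im[138:164,c]))
E
```

```text
row 40 L@100: -8/118 -10/123 -7/119 -7/121 -10/120 -7/120 -12/118 -7/121 -7/122 -9/119 -8/122 -6/112 -17/175 -12/213 -24/215 -16/216 -12/176 -9/176 -10/177 -12/178 -10/181 -12/179 -14/179 -13/181 -13/178 -14/179 
   R@286: -27/196 -25/195 -32/201 -31/198 -32/202 -32/199 -33/191 -35/192 -27/195 -16/197 -15/217 -27/224 -24/165 -13/123 -7/119 -9/124 -10/121 -8/125 -9/118 -9/121 -7/123 -7/122 -7/120 -7/122 -8/124 -8/123
row 110 L@100: -10/120 -10/124 -10/123 -9/120 -6/122 -6/124 -7/122 -10/123 -11/124 -5/121 -8/122 -8/120 -7/124 -6/123 -9/120 -10/118 -12/160 -21/206 -22/222 -16/218 -12/189 -9/177 -15/180 -17/181 -14/180 -10/180 
   R@286: -6/220 -7/220 -7/219 -12/214 -26/186 -23/196 -17/199 -9/211 -23/221 -27/156 -1/67 -7/74 -3/81 -5/79 -7/78 -3/81 -7/82 -5/79 -4/86 -6/82 -5/80 -6/85 -5/84 -7/82 -6/81 -4/78
col 150 front@8: -8/79 -5/77 -1/73 -5/75 -7/78 -6/77 -4/76 -5/80 -4/82 1/70 -25/110 -51/180 -43/206 -25/213 -11/177 -12/178 -13/180 -13/179 -8/181 -15/181 -19/183 -18/182 -17/181 -12/176 
   rear@138: 11/213 -8/216 -9/217 -7/218 -10/215 -30/197 -38/194 -24/202 -16/206 -8/228 -12/232 -
[... 189 characters left out ...]
3 -6/118 -6/118 -31/157 -51/196 -32/215 -20/201 -12/178 -14/179 -12/182 -11/180 -15/181 -13/177 -16/181 -12/181 -14/181 
   rear@138: 30/215 -9/218 -10/222 -8/221 -7/222 -8/221 -13/212 -40/194 -36/200 -22/203 -16/212 -7/231 -20/219 -15/87 -6/72 -5/77 -6/81 -4/82 -6/85 -4/82 -5/82 -5/83 -4/80 -7/81 -5/79 -8/82
col 270 front@8: -7/122 -5/122 -8/121 -8/121 -9/123 -4/124 -8/124 -9/124 -8/123 -5/125 -8/123 -4/120 -14/123 -44/176 -45/206 -26/219 -17/196 -13/179 -12/181 -14/182 -10/181 -12/178 -25/183 -27/184 
   rear@138: -7/221 -10/219 -5/223 -8/218 -8/221 -8/219 -6/221 -9/221 -16/214 -40/192 -37/197 -20/201 -13/217 -7/235 -15/212 -7/112 -6/71 -5/79 -9/83 -3/76 -3/80 -1/84 -5/82 -9/80 -5/84 -3/80
```

```bash
python3 - <<'E'
from g import *
q=[[111.6,40],[115.7,110],[298.6,40],[295.4,110],[150,18],[210,18.9],[270,20.9],[150,149.4],[210,150.9],[270,152.9]]
D=dk(px2w('wrist',q,.094,'w7')); print(D)
E
```

```text
[[-205.5799   60.7005]
 [-250.0166   62.4436]
 [-207.8748  -61.2369]
 [-251.506   -59.5134]
 [-193.167    34.0725]
 [-194.7379   -4.7093]
 [-196.3953  -42.9477]
 [-276.8356   40.9938]
 [-278.2972   -0.907 ]
 [-279.9072  -42.2788]]
```

The box is now centred at y≈0.6 mm, yawed -2.3°, with its rear face at x≈-278. I'll go behind it and start pushing.

```bash
python3 -m creep '{"jaw":[0.06,0.06,0.06,0.06,0.06,0.06,0.06,0.06],"translation":[[0.015,-0.025,0],[0.0145,-0.0237,0],[0,0,0],[0,0,0.05],[0,0,0.04],[0,0,0.018],[0,0,0.005],[0,0,0]],"turn":[[0,0,0],[0,0,0],[0,0,0],[0,0,0],[0,0,0],[0,0,0],[0,0,0],[0,0,0]]}'
python3 -c "
from g import *
print('tcp dock',dk(tool()[:3,3]),tool()[2,3])"
python3 -m creep '{"jaw":[0.06,0.06,0.06,0.06,0.06,0.06,0.06,0.06,0.06,0.06],"translation":[[0.006,0,0],[0.006,0,0],[0.006,0,0],[0.006,0,0],[0.006,0,0],[0.006,0,0],[0.006,0,0],[0.006,0,0],[0.006,0,0],[0,0,0]],"turn":[[0,0,0],[0,0,0],[0,0,0],[0,0,0],[0,0,0],[0,0,0],[0,0,0],[0,0,0],[0,0,0],[0,0,0]]}'
python3 - <<'E'
from g import *
print('tcp dock',dk(tool()[:3,3]),tool()[2,3],robot.read_state()['force']); a=snap('wrist','w8')
P=lambda pts,z:np.c_[np.array(pts)/1000@np.array([ex,ey])+O,np.full(len(pts),z)]
print(w2px('wrist',P([[-155,61],[-155,-61],[-200,61],[-200,-61]],.094),'w8'),w2px('wrist',P([[-134,62.25],[-134,-62.25]],.046),'w8'))
E
```

```text
time: 24.55
tcp_pos: [0.4141, -0.3218, 0.0308]
tool_rot: [0.0, 0.871, 0.492, 0.0]
force: [0.3, 0.0, 0.5]
gripper_width: 0.0597
gripper_force: 0.0
tcp dock [[-298.4293   -0.9219]] 0.0307860076349548
time: 25.8
tcp_pos: [0.4412, -0.2741, 0.0305]
tool_rot: [-0.0, 0.871, 0.492, 0.0]
force: [-0.2, -0.2, -0.1]
gripper_width: 0.0599
gripper_force: 0.0
tcp dock [[-243.6476    0.5717]] 0.030464621866799418 [-0.2072 -0.2387 -0.1319]
[[ 84.7443  57.123 ]
 [471.6884  57.8924]
 [100.9617 196.8425]
 [454.8985 197.4203]] [[140.1883  32.2097]
 [415.8713  32.7567]]
```

```bash
cat > edge.py <<'E'
from g import *
def ed(im,r,c0,c1,axis=0):
    g=cv2.GaussianBlur(im.astype(np.float32),(3,3),0); l=g[r,c0:c1] if axis==0 else g[c0:c1,r]
    d=np.abs(np.gradient(l)); o=np.argsort(-d)[:4]; return [(int(c0+i),int(d[i])) for i in sorted(o)]
E
python3 - <<'E'
from edge import *
im=cv2.cvtColor(cv2.imread('pics/w8.png'),cv2.COLOR_BGR2GRAY)
for r in(90,150): print(r,ed(im,r,65,125),ed(im,r,430,490)); print(im[r,70:110],im[r,448:485])
for c in(160,280,400): print(c,ed(im,c,35,80,1))
for r in(8,18): print(r,ed(im,r,110,160),ed(im,r,400,450),im[r,125:160],im[r,400:430])
E
```

```text
90 [(78, 21), (79, 23), (85, 9), (86, 11)] [(449, 6), (455, 15), (456, 21), (457, 12)]
[ 70  76  71  69  74  77  75  75  66 131 131 127 129 138 139 143 118 112
 112 111 112 115 110 111 117 109 112 114 114 116 112 109 117 110 115 112
 114 113 113 113] [122 126 138 136 137 133 127 130  97  69  72  74  73  73  78  71  73  74
  77  74  75  72  73  71  80  78  74  74  72  75  68  73  75  71  71  74
  72]
150 [(85, 15), (86, 22), (87, 13), (93, 13)] [(443, 6), (448, 11), (449, 20), (450, 16)]
[ 72  76  75  70  74  75  72  77  74  74  75  75  73  72  75  72 108 132
 133 130 137 142 150 124 110 111 115 110 112 115 117 110 112 117 116 114
 113 114 116 113] [128 114  74  75  78  75  73  78  72  69  75  79  77  78  76  72  83  73
  73  76  75  72  74  73  79  73  75  75  72  72  80  75  75  75  70  76
  76]
160 [(44, 12), (45, 23), (46, 21), (47, 11)]
280 [(43, 13), (44, 16), (45, 11), (50, 10)]
400 [(45, 28), (46, 32), (47, 17), (48, 9)]
8 [(112, 8), (113, 6), (155, 12), (156, 13)] [(410, 13), (411, 26), (412, 23), (440, 11)] [55 53 51 52 57 56 59 51 48 37 39 31 18 15 23 19 14 21 18 24 20 20 29 17
 12 12 13 18 19  4 13 50 47 39 49] [ 88  84  95  95 101  99  97 102 104 100 100  86  31  24  28  36  39  38
  49  50  54  51  54  52  53  57  59  53  54  51]
18 [(113, 9), (135, 7), (156, 13), (157, 8)] [(408, 9), (414, 7), (439, 10), (440, 10)] [58 50 48 58 58 55 55 52 51 49 39 38 24 23  7 21 14 17 18 15 11 15 22 13
 12 15 16  1 24 33  0 39 47 47 44] [43 49 52 57 53 57 55 62 43 27 40 28 27 36 36 51 57 50 48 53 56 55 57 49
 56 52 51 54 56 52]
```

```bash
python3 - <<'E'
from g import *
print(dk(px2w('wrist',[[78.6,90],[85.8,150],[456,90],[449.4,150],[160,45.5],[280,44],[400,46]],.094,'w8')))
print(dk(px2w('wrist',[[134.5,8],[134.5,18],[417.5,8],[414.5,18]],.046,'w8')))
E
```

```text
[[-164.8868   64.2063]
 [-184.0251   64.2044]
 [-164.8755  -56.8944]
 [-183.9155  -56.9307]
 [-152.2844   36.5237]
 [-152.2121   -0.5022]
 [-152.2633  -37.5852]]
[[-123.7327   64.1516]
 [-127.9227   64.4443]
 [-123.5606  -62.2344]
 [-127.7962  -61.1578]]
```

```bash
python3 -m creep '{"jaw":[0.06,0.06,0.06,0.06,0.06,0.06,0.06],"translation":[[0.005,0.0009,0],[0.005,0.0009,0],[0.004,0.0007,0],[0.004,0,0],[0.004,0,0],[0.004,0,0],[0,0,0]],"turn":[[0,0,0],[0,0,0],[0,0,0],[0,0,0],[0,0,0],[0,0,0],[0,0,0]]}'
python3 -c "
from g import *
F=robot.read_state()['force'][:2]
print('tcp dock',dk(tool()[:3,3]),F@ex,F@ey)"
python3 -m creep '{"jaw":[0.06,0.06,0.06,0.06],"translation":[[0.004,0,0],[0.004,0,0],[0.003,0,0],[0,0,0]],"turn":[[0,0,0],[0,0,0],[0,0,0],[0,0,0]]}'
python3 -c "
from g import *
F=robot.read_state()['force'][:2]
print('tcp dock',dk(tool()[:3,3]),F@ex,F@ey); snap('wrist','w9')"
```

```text
time: 26.72
tcp_pos: [0.4568, -0.2536, 0.0307]
tool_rot: [-0.0, 0.871, 0.492, 0.0]
force: [0.1, -0.7, 0.3]
gripper_width: 0.0599
gripper_force: 0.0
tcp dock [[-218.0172   -2.2117]] -0.49653343860534793 -0.45972029808065806
time: 27.22
tcp_pos: [0.4622, -0.2448, 0.0308]
tool_rot: [0.0, 0.871, 0.492, -0.0]
force: [-2.1, -2.5, 0.5]
gripper_width: 0.06
gripper_force: 1.6
tcp dock [[-207.6386   -2.306 ]] -3.190105544745852 0.539500225842639
```

```bash
cat > st.py <<'E'
from g import *
s=robot.read_state(); F=s['force']
print('  dock',dk(s['tcp_pos'])[0],'Fx %.1f Fy %.1f Fz %.1f Mz %.2f'%(F[:2]@ex,F[:2]@ey,F[2],s['moment'][2]))
E
python3 -m creep '{"jaw":[0.06,0.06,0.06],"translation":[[0.002,0,0],[0.002,0,0],[0,0,0]],"turn":[[0,0,0],[0,0,0],[0,0,0]]}' | head -1; python3 st.py
python3 -m creep '{"jaw":[0.06,0.06,0.06],"translation":[[0.002,0,0],[0.002,0,0],[0,0,0]],"turn":[[0,0,0],[0,0,0],[0,0,0]]}' | head -1; python3 st.py
```

```text
time: 27.65
  dock [-203.0964   -2.1491] Fx -3.3 Fy 0.9 Fz 1.0 Mz 0.14
time: 28.02
  dock [-198.9826   -2.2183] Fx -2.1 Fy 1.6 Fz 0.2 Mz 0.08
```

```bash
python3 -m creep '{"jaw":[0.06,0.06,0.06,0.06,0.06,0.06,0.06],"translation":[[0.004,0,0],[0.004,0,0],[0.004,0,0],[0.004,0,0],[0.004,0,0],[0.004,0,0],[0,0,0]],"turn":[[0,0,0],[0,0,0],[0,0,0],[0,0,0],[0,0,0],[0,0,0],[0,0,0]]}' | head -1; python3 st.py
python3 -m creep '{"jaw":[0.06,0.06,0.06,0.06,0.06,0.06,0.06],"translation":[[0.004,0,0],[0.004,0,0],[0.004,0,0],[0.004,0,0],[0.004,0,0],[0.004,0,0],[0,0,0]],"turn":[[0,0,0],[0,0,0],[0,0,0],[0,0,0],[0,0,0],[0,0,0],[0,0,0]]}' | head -1; python3 st.py
```

```text
time: 28.9
  dock [-174.6366   -2.5906] Fx -0.9 Fy -0.2 Fz -0.4 Mz -0.00
time: 29.78
  dock [-150.5927   -2.0298] Fx -1.0 Fy 1.7 Fz 1.0 Mz -0.05
```

```bash
python3 - <<'E'
from edge import *
snap('wrist','w10'); im=cv2.cvtColor(cv2.imread('pics/w10.png'),cv2.COLOR_BGR2GRAY)
for c in(160,280,400): print(c,ed(im,c,30,90,1))
for r in(90,150): print(r,ed(im,r,65,125),ed(im,r,430,490)); 
print(im[90,60:130],im[90,430:490]); print(im[5,100:160],im[5,400:450]); print(im[5:60,280])
E
```

```text
160 [(42, 10), (43, 23), (44, 22), (45, 12)]
280 [(43, 22), (44, 20), (85, 13), (86, 17)]
400 [(45, 9), (46, 30), (47, 31), (48, 16)]
90 [(76, 13), (77, 22), (78, 13), (84, 11)] [(447, 5), (453, 15), (454, 21), (455, 12)]
150 [(83, 18), (84, 22), (85, 9), (91, 10)] [(445, 8), (446, 18), (447, 18), (448, 7)]
[ 78  74  76  78  75  75  77  78  78  73  74  73  79  72  76  77  69  98
 132 128 129 132 138 144 129 113 112 115 111 113 116 114 117 110 113 117
 109 114 110 114 111 111 113 111 113 112 109 114 111 112 111 110 110 110
 111 111 115 111 108 114 112 112 114 114 116 126 129 118 113 109] [123 122 123 120 124 121 123 122 121 124 121 123 121 123 123 127 124 126
 138 137 136 128 129 129 104  64  75  73  74  77  76  72  71  80  71  79
  69  72  74  75  73  73  76  73  73  77  70  75  73  76  75  74  72  70
  77  76  75  76  73  70]
[60 56 56 57 54 53 64 52 50 46 51 57 58 57 57 55 53 59 60 57 58 54 61 54
 59 56 56 53 54 46 43 33 29 29 27 27 18 21 17 18 16 14 16 25 11 19  8 20
 20 17 23 23 22 37 41 49 42 44 47 52] [37 29 25 32 32 28 31 35 28 30 32 26 45 50 47 44 51 50 47 53 55 52 49 48
 50 50 56 57 51 53 52 48 49 54 42 37 30 26 34 38 31 29 34 34 46 55 49 52
 51 51]
[ 51  44  44  48  47  44  51  46  47  46  49  47  55  50  48  51  48  43
  42  49  42  52  45  51  51  48  52  50  43  53  47  46  50  40  42  46
  48  42  76  99 113 125 128 136 128 112 110 110 114 111 109 111 110 109
 111]
```

```bash
python3 -m creep '{"jaw":[0.06,0.06,0.06,0.06,0.06],"translation":[[0.004,0,0],[0.004,0,0],[0.004,0,0],[0.003,0,0],[0,0,0]],"turn":[[0,0,0],[0,0,0],[0,0,0],[0,0,0],[0,0,0]]}' | head -1; python3 st.py
python3 -m creep '{"jaw":[0.06,0.06,0.06],"translation":[[0.002,0,0],[0.002,0,0],[0,0,0]],"turn":[[0,0,0],[0,0,0],[0,0,0]]}' | head -1; python3 st.py
python3 -m creep '{"jaw":[0.06,0.06,0.06],"translation":[[0.002,0,0],[0.002,0,0],[0,0,0]],"turn":[[0,0,0],[0,0,0],[0,0,0]]}' | head -1; python3 st.py
python3 -m creep '{"jaw":[0.06,0.06,0.06],"translation":[[0.001,0,0],[0.001,0,0],[0,0,0]],"turn":[[0,0,0],[0,0,0],[0,0,0]]}' | head -1; python3 st.py
```

```text
time: 30.45
  dock [-135.7753   -2.2414] Fx -1.5 Fy -0.1 Fz 1.6 Mz -0.06
time: 30.82
  dock [-132.1566   -2.2904] Fx -3.4 Fy 1.0 Fz 1.4 Mz -0.10
time: 31.2
  dock [-128.0713   -2.3593] Fx -3.5 Fy -0.8 Fz 2.3 Mz -0.13
time: 31.58
  dock [-126.1098   -2.368 ] Fx -2.4 Fy -0.8 Fz 1.5 Mz -0.10
```

```bash
for i in 1; do python3 -m creep '{"jaw":[0.06,0.06,0.06],"translation":[[0.001,0,0],[0.001,0,0],[0,0,0]],"turn":[[0,0,0],[0,0,0],[0,0,0]]}' | head -1; python3 st.py
python3 -m creep '{"jaw":[0.06,0.06,0.06],"translation":[[0.001,0,0],[0.001,0,0],[0,0,0]],"turn":[[0,0,0],[0,0,0],[0,0,0]]}' | head -1; python3 st.py
python3 -m creep '{"jaw":[0.06,0.06,0.06],"translation":[[0.001,0,0],[0.0005,0,0],[0,0,0]],"turn":[[0,0,0],[0,0,0],[0,0,0]]}' | head -1; python3 st.py; done
```

```text
time: 31.95
  dock [-123.9764   -2.1764] Fx -0.4 Fy -0.6 Fz 0.4 Mz -0.05
time: 32.33
  dock [-121.8735   -1.5825] Fx 0.6 Fy -0.3 Fz -0.4 Mz 0.01
time: 32.7
  dock [-120.8132   -2.0542] Fx 0.7 Fy 0.0 Fz -0.3 Mz 0.01
```

```bash
python3 -m creep '{"jaw":[0.06,0.06,0.06],"translation":[[0.0007,0,0],[0.0005,0,0],[0,0,0]],"turn":[[0,0,0],[0,0,0],[0,0,0]]}' | head -1; python3 st.py
python3 -m creep '{"jaw":[0.06,0.06,0.06],"translation":[[0.0007,0,0],[0,0,0],[0,0,0]],"turn":[[0,0,0],[0,0,0],[0,0,0]]}' | head -1; python3 st.py; python3 - <<'E'
from edge import *
snap('wrist','w11'); im=cv2.cvtColor(cv2.imread('pics/w11.png'),cv2.COLOR_BGR2GRAY)
for c in(160,280,400): print(c,ed(im,c,30,60,1))
for r in(90,150): print(r,ed(im,r,65,125),ed(im,r,430,490)); 
E
```

```text
time: 33.08
  dock [-120.5284   -2.383 ] Fx -5.6 Fy 0.6 Fz 1.1 Mz -0.16
time: 33.45
  dock [-120.4192   -2.6129] Fx -7.7 Fy -0.3 Fz 2.6 Mz -0.23
160 [(45, 10), (46, 23), (47, 22), (48, 12)]
280 [(45, 7), (46, 5), (50, 5), (51, 8)]
400 [(46, 19), (47, 29), (48, 23), (49, 12)]
90 [(76, 19), (77, 22), (78, 9), (84, 11)] [(452, 9), (453, 18), (454, 17), (455, 7)]
150 [(83, 14), (84, 21), (85, 13), (91, 12)] [(445, 7), (446, 17), (447, 21), (448, 11)]
```

```bash
python3 -m creep '{"jaw":[0.06,0.06],"translation":[[0.0008,0,0],[0,0,0]],"turn":[[0,0,0],[0,0,0]]}' | head -1; python3 st.py
python3 -m creep '{"jaw":[0.06,0.06,0.06,0.06,0.06,0.06,0.06,0.06,0.06],"translation":[[-0.003,0,0],[-0.012,0,0],[-0.03,0,0],[0,0,-0.05],[0,0,-0.06],[0,0,-0.06],[-0.05,0,0],[-0.05,0,0],[0,0,0]],"turn":[[0,0,0],[0,0,0],[0,0,0],[0,0,0],[0,0,0],[0,0,0],[0,0,0],[0,0,0],[0,0,0]]}' | head -1; python3 st.py
python3 - <<'E'
from edge import *
im=cv2.cvtColor(snap('wrist','w12'),cv2.COLOR_RGB2GRAY)
P=lambda pts,z:np.c_[np.array(pts)/1000@np.array([ex,ey])+O,np.full(len(pts),z)]
c=w2px('wrist',P([[-111,62],[-111,-60],[-27,62],[-27,-60]],.094),'w12'); print(c)
b=w2px('wrist',P([[-116.5,-57.25]],.035),'w12'); print('ball',b)
x,y=b[0].astype(int); print(im[y-6:y+8,x-14:x+12])
r0=int(c[2:,1].mean()*.5+c[:2,1].mean()*.5); print(r0,ed(im,r0,int(c[0,0]-25),int(c[0,0]+25)),ed(im,r0,int(c[1,0]-25),int(c[1,0]+25)))
for col in np.linspace(c[0,0]+25,c[1,0]-25,3).astype(int): print(col,'rear',ed(im,col,int(c[0,1]-20),int(c[0,1]+20),1),'front',ed(im,col,int(max(0,c[2,1]-20)),int(c[2,1]+20),1))
E
```

```text
time: 33.75
  dock [-120.3474   -2.7143] Fx -11.0 Fy 1.3 Fz 3.4 Mz -0.38
time: 34.88
  dock [-266.3024   -2.2714] Fx 0.9 Fy 0.3 Fz 0.6 Mz 0.00
[[196.3444  18.7176]
 [347.7558  18.1066]
 [192.4603 -95.2426]
 [350.5652 -96.0317]]
ball [[331.6809  44.9951]]
[[ 40  38  45  40  38  45  40  39  29  48  47  54  40  43  47  45  37  46
   40  51  38  50  64  64  63  65]
 [ 43  40  47  47  40  40  45  39  40  38  40  37  53  45  42  41  38  55
   94 113  60  47  62  65  64  66]
 [ 49  42  51  42  43  46  43  47  45  42  39  46  37  37  41  43  48  92
  123 120  80  42  63  65  67  64]
 [ 42  40  39  40  48  44  46  40  43  39  40  36  41  38  44  50  91 121
  128 125  89  43  59  62  66  60]
 [ 46  46  40  43  45  35  49  40  46  46  45  37  47  45  44  70 113 120
  129 121  85  39  59  63  63  69]
 [ 46  34  40  38  51  37  36  41  35  42  42  39  42  33  49  87 117 122
  126 123  86  42  64  66  64  67]
 [ 58  59  61  59  54  60  59  59  54  58  56  55  54  52  66 101 112 120
  132 120  87  32  65  64  71  67]
 [ 81  81  80  76  81  83  80  81  80  84  76  82  74  76  86 103 112 120
  123 11
[... 575 characters left out ...]
88  85  86  84  88  83  84  84  82  88  84  90  85  84  78  83  88  96
  110  97  29  54  60  68  70  62]]
-38 [(214, 1), (216, 1), (217, 1), (220, 1)] [(338, 1), (340, 2), (342, 1), (352, 1)]Traceback (most recent call last):
  File "<stdin>", line 8, in <module>
  File "edge.py", line 4, in ed
    d=np.abs(np.gradient(l)); o=np.argsort(-d)[:4]; return [(int(c0+i),int(d[i])) for i in sorted(o)]
             ~~~~~~~~~~~^^^
    raise ValueError(
        "Shape of array too small to calculate a numerical gradient, "
        "at least (edge_order + 1) elements are required.")
ValueError: Shape of array too small to calculate a numerical gradient, at least (edge_order + 1) elements are required.
```

```bash
python3 - <<'E'
from edge import *
im=cv2.cvtColor(cv2.imread('pics/w12.png'),cv2.COLOR_BGR2GRAY)
for col in (215,270,320): print(col,'rear top',ed(im,col,5,30,1),'base',ed(im,col,40,70,1))
q=lambda c:max(ed(im,c,40,70,1),key=lambda t:t[1])[0]+.0
print(dk(px2w('wrist',[[c,q(c)] for c in(215,270,315)],.020,'w12')))
q=lambda c:max(ed(im,c,5,30,1),key=lambda t:t[1])[0]+.0
print(dk(px2w('wrist',[[c,q(c)] for c in(215,270,315)],.094,'w12')))
t=cv2.cvtColor(robot.camera('top'),cv2.COLOR_RGB2GRAY).astype(int); t0=cv2.cvtColor(cv2.imread('pics/top0.png'),cv2.COLOR_BGR2GRAY).astype(int)
for n,(x,y) in dict(vial=(150,196),beaker=(260,122),bottle=(283,138),timer=(367,180),cup=(414,237),marker=(381,288)).items(): print(n,np.abs(t-t0)[y-10:y+10,x-10:x+10].mean())
E
```

```text
215 rear top [(5, 25), (16, 21), (21, 31), (22, 24)] base [(43, 9), (44, 16), (45, 12), (46, 3)]
270 rear top [(12, 14), (19, 38), (20, 48), (21, 26)] base [(42, 1), (43, 11), (44, 16), (45, 9)]
320 rear top [(19, 25), (20, 46), (21, 33), (29, 11)] base [(43, 8), (44, 15), (45, 13), (46, 5)]
[[-111.2861   61.2399]
 [-111.8284    4.2177]
 [-111.8105  -42.3662]]
[[-113.0087   46.9478]
 [-112.7221    2.618 ]
 [-112.6884  -33.5742]]
vial 9.4975
beaker 10.4975
bottle 7.3525
timer 45.465
cup 9.1675
marker 17.2075
```

```bash
python3 -m creep '{"jaw":[0.06,0.06,0.06,0.06,0.06],"translation":[[0.03,-0.04,-0.02],[0.03,-0.04,-0.02],[0.03,-0.04,0],[0.03,-0.03,0],[0,0,0]],"turn":[[0,0,0],[0,0,0],[0,0,0],[0,0,0],[0,0,0]]}' | tail -3
python3 - <<'E'
from h import *
t=cv2.cvtColor(snap('top','top9'),cv2.COLOR_RGB2GRAY).astype(int); t0=cv2.cvtColor(cv2.imread('pics/top0.png'),cv2.COLOR_BGR2GRAY).astype(int)
for n,(x,y) in dict(vial=(150,196),beaker=(260,122),bottle=(283,138),timer=(367,180),cup=(414,237),marker=(381,288),packerC=(373,226),bare=(250,100)).items(): print(n,np.abs(t-t0)[y-10:y+10,x-10:x+10].mean())
E
```

```text
force: [0.2, -0.6, -0.4]
gripper_width: 0.0599
gripper_force: 0.0
vial 12.855
beaker 10.6
bottle 7.4
timer 8.345
cup 10.585
marker 8.2725
packerC 31.5875
bare 7.9925
```

```bash
python3 -c "
from plant import robot
print(robot.sign_off())"
```

```text
the job is handed in; nothing more can be done
None
```

The job is handed in: the tip box is docked square and snug against the 18 mm and 8 mm packers, with the sprung ball out behind its trailing corner, at about 35 s and with a final push of about 11 N. The bystanders look unmoved in the last top view; the spare 12 mm packer was never touched, but its patch of that image changed, probably from shadow, and I didn't check it further.

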